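Unhook the gluing weight past its sprung keeper and set it on the glue-up

ROBOT

A 6-joint arm with a two-finger parallel gripper is mounted at the origin on a cart in front of the work surface, level with it; the furniture and walls round the work are solid. World frame = base frame: x ahead of the robot, y to its left, z up, the work surface at z = 0. Lengths are in m, angles in degrees, forces in N, time in s.
With the tool pointing down it reaches from about 0.2 to 0.875 m from the base axis. Payload 3.4 kg.
Tool frame: the origin (TCP) lies at the very end of the fingers, on their centre line; the grasp point (between the pads) lies 19 mm behind it; z points along the fingers, y is the direction in which the jaws open and shut (so a half turn about z gives the same grasp; the last joint's range is limited). The gripper opens to 94 mm and grips with 3 to 60 N. Pads are 16 mm wide; open, the fingers measure 119 mm over their backs; the gripper's body (75 mm by 177 mm) begins 78 mm behind the grasp point.
Start: joints at [-81.532, 15.808, 86.224, -0, 77.962, -6.933], TCP at [0.153, -0.554, 0.205] pointing down, gripper open.
Joint ranges: [-165.64, 165.64], [-43.16, 119.46], [12.63, 154.43], [-67.54, 247.53], [6.08, 155.33], [-154.97, 154.97]. Speed limits (degrees/s): [147.25, 147.25, 180, 180, 180, 180].

INTERFACE

Orientations are given as a 3x3 rotation matrix whose columns are the frame's x, y, z axes.
In Python, from workcell import ctrl gives the robot as it stands.
- The arm moves only by the tool arm_command, never from a script. Its argument "moves" is a list that holds one entry, the list of rows, each a list of 7 numbers: the opening, from 0 (shut) to 1 (fully open), then the shift along the tool's x, y, z in cm, then the turn, a rotation vector about the tool's x, y, z in rad. In form: [[[gripper, x, y, z, ax, ay, az], ...]]. A call has 1 to 8 rows; each row is the pose to reach, as a shift and turn from the pose measured when the call began, along the tool's axes at that moment; what a row does not reach only later rows make up. A row lasts 1/10 s, in which the tool goes at most 50 mm and 8.59 degrees, less where a joint would pass 70% of its speed; a pose out of reach is approached as far as the arm can. A call with a gripper value outside its range is refused whole. The fingers move at their own pace and stop on an object; the grip force is fixed at half the most. Time passes only in rows, so rows that repeat a pose let the fingers close. It gives the time, the measured TCP pose, the force and the opening at its end, in the units of the state.
- ctrl.read_state(): the state, without advancing time (a new reading comes with each control period).
- ctrl.snapshot(name): name is "side" or "top"; returns a dict with "image" (480x640x3 uint8, red, green, blue), "K" (3x3 intrinsics, pixels), "D" ([k1, k2, p1, p2, k3] as OpenCV has them; the pictures are not rectified), "origin" and "rotation" of the camera in the world. Camera axes: x right, y up, looking along -z (the intrinsics and any distortion apply to the point x, -y, -z); pixel columns grow to the right and rows downward; lengths in m; the calibration is good to about 2 mm. A picture is of the moment at which its call begins. There is no depth.
- ctrl.job_done(): hands the job in, once; it reports no verdict.
The state is a dict: "clock": time; "joint_positions": joint angles; "joint_vel": joint speeds; "joint_efforts": joint torques, N m; "tool_pos": TCP position; "tool_rot": TCP orientation; "wrist_force": force on the tool from outside, world axes, zero at the start; "moment": the same for the moment, N m; "width": opening from 0.0 (shut) to 1.0 (fully open).
Only numpy, scipy, OpenCV 4.12 (cv2) and the standard library are available. Lean on these libraries where they do the work, as an engineer would, in place of code of your own. Each camera call takes 0.05 s, during which the arm holds its last target.

TASK

The gluing weight hangs in the safety hook of the bench stand. Press its stirrup back against the hook's sprung keeper to swing the keeper open, without forcing anything, lift the weight off the hook while keeping the keeper pressed, and set it down gently on the dark wooden block of the glue-up: upright, centred, its long side along the block's long side, and without shifting the block on its board. Touch the stand only with the weight and leave the things round about where they are.

Things in the scene. Friction and masses are not known exactly. Their poses are not given: they have to be found in the camera images.
- hook_stand: Fixed bench stand with a steel safety hook. Origin on the bench under the hook's seat; +x runs level from the hook's tip back to the post, z up. Base plate 150 (x -50 to 100) x 110 x 12 mm, post at x 56 to 80 up to z 131 mm. The highest point is the keeper's fork, z 189 mm. The weight may not load the keeper with more than 22 N, nor the hook with more than 60 N.
- hook_seat (a point): Middle of the hook's seat, on the flat top of its level arm, 122 mm above the bench; axes as hook_stand. Arm 16 mm wide (y), 12 mm thick. In front, the upturned tip, x -14 to -6 mm from here, rises 26 mm above the seat. Behind the mouth a shank at x 38 to 50 mm carries the keeper's fork.
- keeper_holder: Fixed shank behind the hook's mouth; origin at x 18, z 182 mm of the stand, same axes. A fork clamped on it carries the pin of the sprung keeper, 0 to 10 mm behind (+x of) this origin: where is not measured. The keeper, a steel finger 5 mm thick, slants forward and down from the pin over the weight's crossbar (end 32 mm before, 31 mm below the pin); lifted straight, the bar jams under it.
- thumb_bar_rest (a point): Foremost place of the front of the keeper's thumb bar when shut (x 11, z 173 mm of the stand); it really lies 0 to 10 mm behind this, to be found by feel. Round, 6 mm thick, 78 mm long in y, behind the weight's straps. Pushed to +x: 4 N at first, 12 N after 7.2 mm when the keeper is clear of the crossbar, hard stop at 8.4 mm, 14 N. Keep it pressed until the crossbar is above the tip.
- weight: Loose gluing weight, 0.4 to 0.65 kg, 50 (x) x 90 (y) x 186 (z) mm, origin at the centre of its underside, y along its long side. Dark steel block 50 x 90 x 32 mm; two flat straps, 18 (x) x 8 mm, rise from it at y -30 and +30 mm to a wooden grip. It starts hanging in the hook, 40 mm above the bench, its x nearly along the hook's x, straps 0 to 14 mm in front of the thumb bar.
- crossbar (a point): Centre of the weight's round steel crossbar, 8 mm thick, along y between the straps, 86 mm above the weight's underside; it rests on the hook's arm. To pass over the tip it must rise at least 26 mm; after 38 mm the weight's block meets the arm from below. Then the weight comes away towards the hook's -x.
- grip (a point): Centre of the weight's flat wooden grip, 14 mm thick (x), 74 mm long (y), 32 mm high, 170 mm above the weight's underside; its top is the weight's top.
- block: Loose dark brown offcut, 40 (x) x 60 (y) x 25 (z) mm, origin at the centre of its underside; it lies on the middle of the board, top 37 mm above the bench.
- board: Loose flat pale board, 51 (x) x 203 (y) x 12 mm, pointed ends, origin at the centre of its underside, lying on the bench under the block.
- chime_rack: Fixed tall wooden rack of chimes right of the work: two posts about 450 mm high with a rod across, base 130 x 365 mm, long side roughly along x; origin on the bench under its middle. Swing the arm round in front of it or above it, not through it.
- sanding_block: Bystander: cork sanding block 42 x 75 x 27 mm, origin at the centre of its underside.
- glue_stick: Bystander: blue and white glue stick, 24 mm thick, 91 mm long (y), lying; origin at the centre of its underside.
- small_offcut: Bystander: pale offcut 30 x 50 x 20 mm, origin at the centre of its underside.
There are look-alikes about, which are no part of the job. What is shaped like the weight but pink is not meant. What is shaped like the block but red is not meant.

How it is judged (in metres and radians):
On the way:
1. the weight has come off the hook: its centre is over 50 mm in front of the seat (x of weight in the frame of hook_stand below -0.05 m), for 0.1 s.
At the end, for the whole second after the job is handed in: The weight stands at rest and upright (within 0.08 rad) on top of the block, its centre within 12 mm of the block's, its long side along the block's within 0.2 rad; the block still lies on the middle of the board (within 8 mm across it, 20 mm along it) (horizontal distance between weight and block below 0.012 m and z of weight in the frame of block between 0.022 and 0.028 m and angle between weight's own z axis and vertical below 0.08 rad and angle between the y axis of weight and the y axis of block, either way round below 0.2 rad and x of block in the frame of board between -0.008 and 0.008 m and y of block in the frame of board between -0.02 and 0.02 m and height (world z) of block between 0.009 and 0.015 m and linear speed of weight below 0.02 m/s); the robot touches nothing.
It fails at once if the weight loads the keeper or its holder with more than 22 N, or the hook with more than 60 N (contact force between weight and keeper_holder above 22 N or contact force between weight and hook_stand above 60 N).
It fails at once if the fingers or the arm push the stand, hook or keeper (over 3 N) (contact force between any of the fingers, the arm and hook_stand above 3 N or contact force between any of the fingers, the arm and keeper_holder above 3 N).
It fails at once if the weight is banged or pressed onto the block with more than 40 N (contact force between weight and block above 40 N).
It fails at once if the block or board is pushed more than 25 mm away (distance of any of block, board from where it was at the start of the episode above 0.025 m).
It fails at once if a bystander (sanding block, glue stick, small offcut) is moved more than 30 mm (distance of any of sanding_block, glue_stick, small_offcut from where it was at the start of the episode above 0.03 m).
It also fails if it takes over 72 s, if anything falls off the work surface, if the arm or the gripper's body presses on something with over 40 N, if the wrist force passes 120 N, or if a joint passes its speed limit or range.

## Working session

There is one attempt and no reset: what is moved stays moved. The work goes in short steps, Python scripts to look and compute and a tool call to move; the robot and the scene stay as the last step left them, time stands still between calls to the robot, and variables do not carry over. Pictures are saved under pics/ and viewed, and the job is handed in when it is done.

Besides the shell and the picture viewer there is one more tool, called after "Request:" as name(argument=value, ...) on one line, values as JSON. arm_command: Moves the arm, as the interface text tells. Its arguments: {"type":"object","properties":{"moves":{"type":"array","items":{"type":"array","items":{"type":"array","items":{"type":"number"}}}}},"required":["moves"]}

```bash
ls; mkdir -p pics; python3 - <<'E'
from workcell import ctrl
import cv2
s=ctrl.read_state(); print(s)
for n in("side","top"):
    d=ctrl.snapshot(n); cv2.imwrite(f"pics/{n}0.png",d["image"][:,:,::-1])
    print(n,d["K"],d["D"],d["origin"],d["rotation"])
E
```

```text
pics
{'clock': 0.0, 'joint_positions': array([-8.15324573e+01,  1.58456161e+01,  8.62938173e+01, -2.03720520e-03,
        7.79621658e+01, -6.93212279e+00]), 'joint_vel': array([ 0.03724455,  0.03587318,  0.04355025, -0.05925039,  0.07246877,
       -0.03716916]), 'joint_efforts': array([-9.76654665e-04, -4.04588950e+01, -2.37228996e+01,  7.00589642e-02,
        3.44211166e-02, -1.34680881e-04]), 'tool_pos': array([ 0.15259552, -0.55379423,  0.20463447]), 'tool_rot': array([[ 9.64095004e-01,  2.65557407e-01, -2.95502995e-04],
       [ 2.65557511e-01, -9.64093434e-01,  1.74878990e-03],
       [ 1.79511614e-04, -1.76447264e-03, -9.99998427e-01]]), 'wrist_force': array([-0.13585313, -1.05594889,  0.82014698]), 'moment': array([-0.01343563, -0.04941962, -0.05454241]), 'width': 0.9976514870576944}
side [[501.95307457   0.         324.87015507]
 [  0.         501.95307457 233.5884235 ]
 [  0.           0.           1.        ]] [-0.1245031  0.         0.         0.         0.       ] [0.42270158 0.75562988 0.780326  ] [[-0.98628089  0.11843663 -0.11499028]
 [-0.16426719 -0.63529835  0.75459413]
 [ 0.01631845  0.7631309   0.64603788]]
top [[624.72119176   0.         310.88211868]
 [  0.         624.72119176 233.55499395]
 [  0.           0.           1.        ]] [-0.05344168  0.          0.          0.          0.        ] [ 0.31075674 -0.01239087  1.45936584] [[-0.01511359  0.98557586 -0.16855802]
 [-0.99966757 -0.01841576 -0.0180446 ]
 [-0.02088845  0.16822927  0.98552655]]
```

View pics/side0.png

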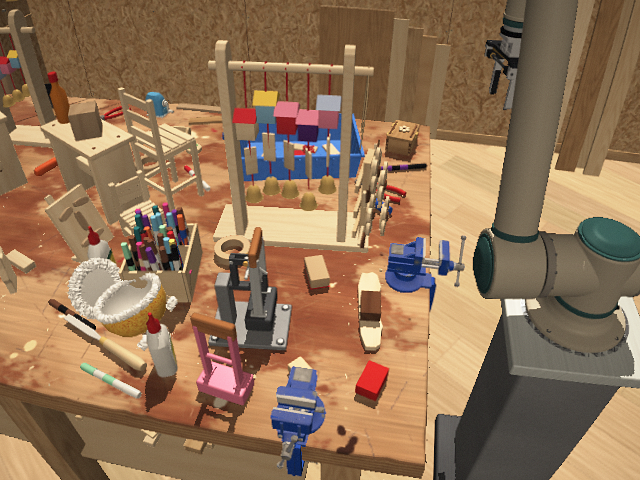

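View pics/top0.png

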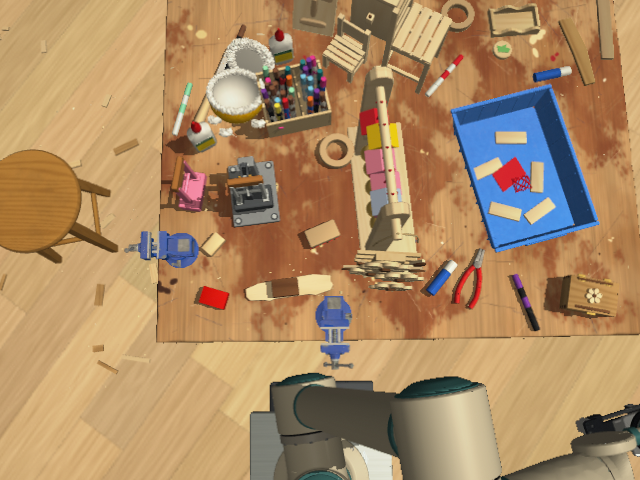

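```bash
cat > h.py <<'E'
import numpy as np, cv2
from workcell import ctrl
CAM={}
def snap(n,f=None):
    d=ctrl.snapshot(n)
    if f: cv2.imwrite(f,d["image"][:,:,::-1])
    return d
def crop(d,f,x0,y0,w,h,s):
    im=d["image"][y0:y0+h,x0:x0+w,::-1]
    cv2.imwrite(f,cv2.resize(im,None,fx=s,fy=s,interpolation=cv2.INTER_CUBIC))
def proj(d,P):
    P=np.atleast_2d(P).astype(float)
    c=(P-d["origin"])@np.array(d["rotation"])
    c=c*[1,-1,-1]
    return cv2.projectPoints(c,np.zeros(3),np.zeros(3),np.array(d["K"]),np.array(d["D"]))[0].reshape(-1,2)
def ray(d,uv):
    q=cv2.undistortPoints(np.array([[uv]],float),np.array(d["K"]),np.array(d["D"])).reshape(2)
    v=np.array(d["rotation"])@np.array([q[0],-q[1],-1]); return np.array(d["origin"]),v/np.linalg.norm(v)
def atz(d,uv,z):
    o,v=ray(d,uv); return o+v*(z-o[2])/v[2]
E
python3 - <<'E'
from h import *
import pickle
ds={n:snap(n) for n in("side","top")}
pickle.dump(ds,open("ds.pkl","wb"))
crop(ds["side"],"pics/s1.png",190,220,130,140,4.2)
crop(ds["top"],"pics/t1.png",215,145,80,90,6.5)
crop(ds["top"],"pics/t2.png",235,260,110,50,7)
crop(ds["side"],"pics/s2.png",330,255,80,105,5.5)
E
```

```text
(no output)
```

View pics/s1.png

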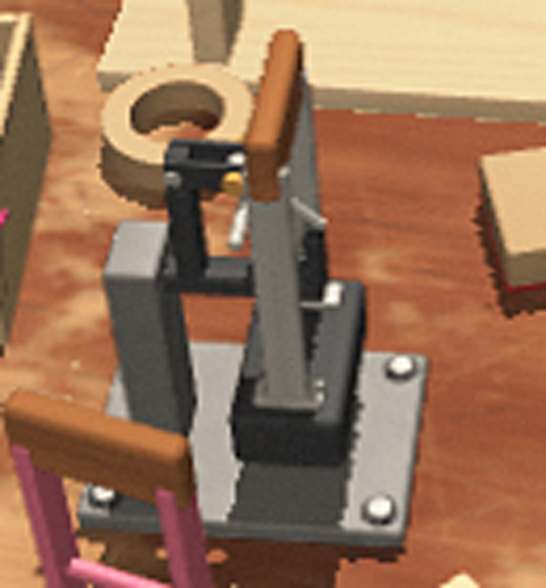

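View pics/t1.png

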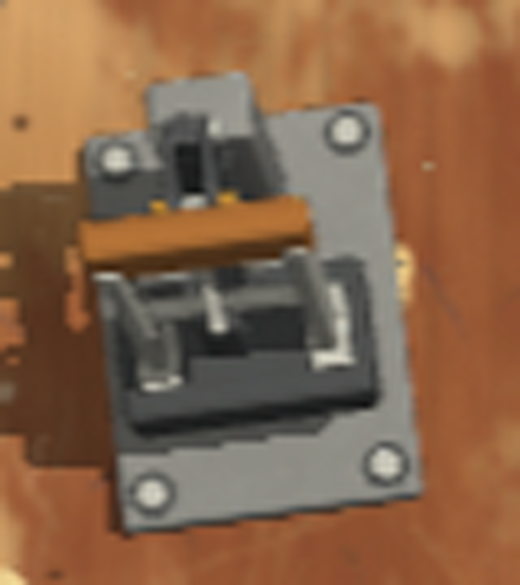

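View pics/t2.png

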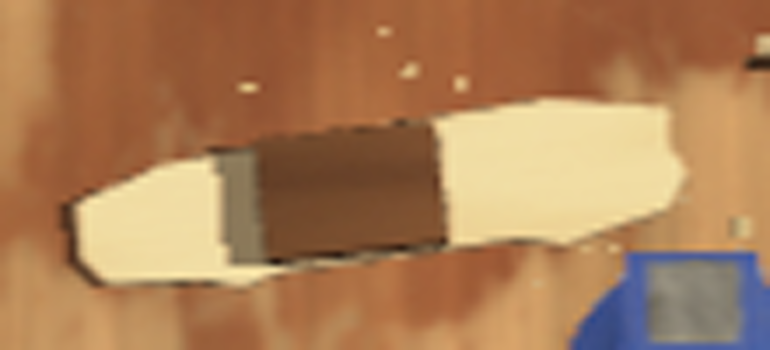

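View pics/s2.png

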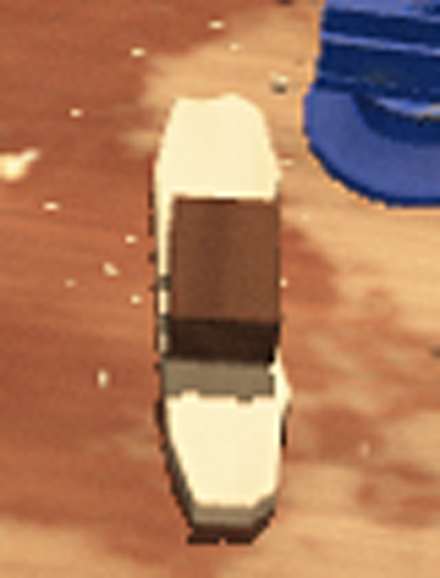

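```bash
cat > fit.py <<'E'
from h import *
import pickle
from scipy.optimize import least_squares
ds=pickle.load(open("ds.pkl","rb"))
T=lambda l,x0,y0,s:[(x0+(a+.5)/s-.5,y0+(b+.5)/s-.5) for a,b in l]
def Rz(a): c,s=np.cos(a),np.sin(a); return np.array([[c,-s,0],[s,c,0],[0,0,1]])
def pts(p,L): return (Rz(p[2])@np.array(L,float).T).T+[p[0],p[1],0]
def fit(obs,p0):
    f=lambda p:np.concatenate([(proj(ds[n],pts(p,L))-np.array(uv)).ravel() for n,L,uv in obs])
    r=least_squares(f,p0); return r.x,r.fun.reshape(-1,2)
B=lambda x0,x1,y0,y1,z:[(x0,y0,z),(x0,y1,z),(x1,y1,z),(x1,y0,z)]
E
python3 - <<'E'
from fit import *
st_top=("top",[(-.05,.055,.012),(-.05,-.055,.012),(.1,-.055,.012),(.1,.055,.012)],T([(125,530),(422,492),(378,100),(86,140)],215,145,6.5))
st_side=("side",[(-.05,-.055,.012),(-.05,.055,.012),(.1,.055,.012)],T([(427,357),(404,527),(82,512)],190,220,4.2))
for o in([st_top],[st_side],[st_top,st_side]):
    x,r=fit(o,[.35,.1,0]); print("stand",x,np.degrees(x[2]),r.round(1).tolist())
b=np.array([.02,.03])
# block: image left in top = +y
bt=("top",[(.02,.03,.037),(.02,-.03,.037),(-.02,-.03,.037),(-.02,.03,.037)],T([(258,147),(436,122),(447,243),(265,262)],235,260,7))
bs=("side",[(.02,-.03,.037),(-.02,-.03,.037),(-.02,.03,.037),(.02,.03,.037)],T([(174,198),(280,201),(277,321),(168,318)],330,255,5.5))
for o in([bt],[bs],[bt,bs]):
    x,r=fit(o,[.2,.05,0]); print("block",x,np.degrees(x[2]),r.round(1).tolist())
E
```

```text
stand [0.63447796 0.14693483 0.10759834] 6.164930619761645 [[-0.1, 0.3], [0.4, 0.3], [0.1, -0.1], [-0.4, -0.5]]
stand [0.63278535 0.14625209 0.11624757] 6.660495003755618 [[0.7, -1.9], [0.6, 1.2], [-1.3, 0.2]]
stand [0.63352471 0.14649199 0.11265123] 6.4544398150574676 [[0.2, 0.8], [0.7, 0.6], [0.0, 0.2], [-0.4, -0.0], [0.4, -1.8], [0.0, 1.3], [-1.7, 0.1]]
block [0.43109024 0.07504242 0.09372801] 5.370219554212078 [[-0.6, -0.6], [0.1, 0.1], [0.4, 0.2], [0.1, 0.4]]
block [0.43168335 0.0767343  0.08302299] 4.75686682789878 [[-0.4, -0.7], [0.0, 0.1], [0.6, 0.7], [-0.2, -0.1]]
block [0.43143443 0.07575695 0.08787384] 5.034800112945349 [[-0.8, -0.9], [-0.2, -0.0], [-0.0, 0.1], [-0.2, 0.2], [-0.3, -1.0], [0.1, -0.3], [0.8, 0.3], [0.1, -0.5]]
```

```bash
cat >> fit.py <<'E'
def boxlines(x0,x1,y0,y1,z0,z1):
    a=B(x0,x1,y0,y1,z0);b=B(x0,x1,y0,y1,z1)
    return [(a[i],a[(i+1)%4]) for i in range(4)]+[(b[i],b[(i+1)%4]) for i in range(4)]+[(a[i],b[i]) for i in range(4)]
def weightlines(h):
    L=boxlines(-.025,.025,-.045,.045,h,h+.032)+boxlines(-.007,.007,-.037,.037,h+.154,h+.186)
    for y in(-.03,.03): L+=boxlines(-.009,.009,y-.004,y+.004,h+.032,h+.154)
    L+=[((0,-.03,h+.086),(0,.03,h+.086))]
    return L
def overlay(d,p,L,f,x0,y0,w,h,s,im=None,col=(0,255,0)):
    if im is None: im=cv2.resize(np.ascontiguousarray(d["image"][y0:y0+h,x0:x0+w,::-1]),None,fx=s,fy=s,interpolation=cv2.INTER_CUBIC)
    for a,b in L:
        q=proj(d,pts(p,[a,b])); q=(q+.5-[x0,y0])*s
        cv2.line(im,tuple(map(int,q[0])),tuple(map(int,q[1])),col,1,cv2.LINE_AA)
    cv2.imwrite(f,im); return im
E
python3 - <<'E'
from fit import *
h=.04
wt=("top",[(.007,.037,.226),(.007,-.037,.226),(-.007,-.037,.194),(-.007,.037,.194)],T([(80,222),(303,198),(312,242),(90,265)],215,145,6.5))
ws=("side",[(.007,.037,.226),(-.007,.037,.226),(-.007,.037,.194),(.007,.037,.194)],T([(248,133),(284,140),(280,200),(250,196)],190,220,4.2))
for o in([wt],[ws],[wt,ws]):
    x,r=fit(o,[.63,.15,0.1]); print("w",x,np.degrees(x[2]),r.round(1).tolist())
overlay(ds["top"],x,weightlines(h),"pics/ot.png",215,145,80,90,6.5)
overlay(ds["side"],x,weightlines(h),"pics/os.png",190,220,130,140,4.2)
E
```

```text
w [0.63859125 0.14537776 0.0823167 ] 4.716399635410511 [[-1.3, -1.9], [0.3, -1.8], [1.0, 1.9], [-0.0, 1.9]]
w [ 0.62855054  0.13999435 -0.05579592] -3.1968706524771595 [[-0.6, 0.4], [-1.1, 0.1], [1.3, -0.1], [0.5, -0.5]]
w [0.63657117 0.14292288 0.14103832] 8.08090042795243 [[-0.2, 0.1], [1.2, -1.9], [2.3, 1.8], [1.5, 3.8], [-1.7, 2.0], [-1.8, 0.6], [0.6, 0.4], [-0.6, 1.1]]
```

View pics/ot.png

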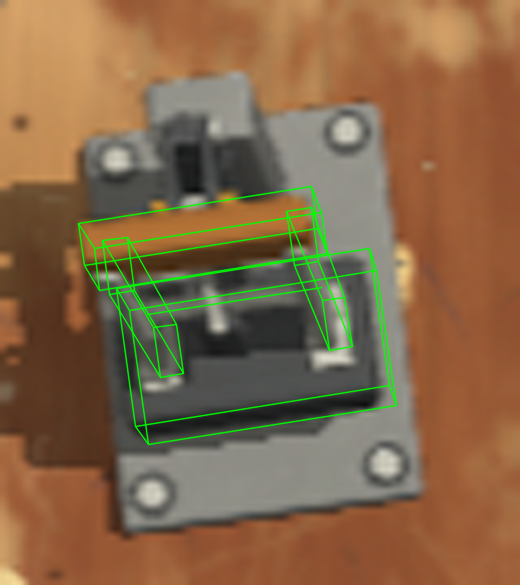

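View pics/os.png

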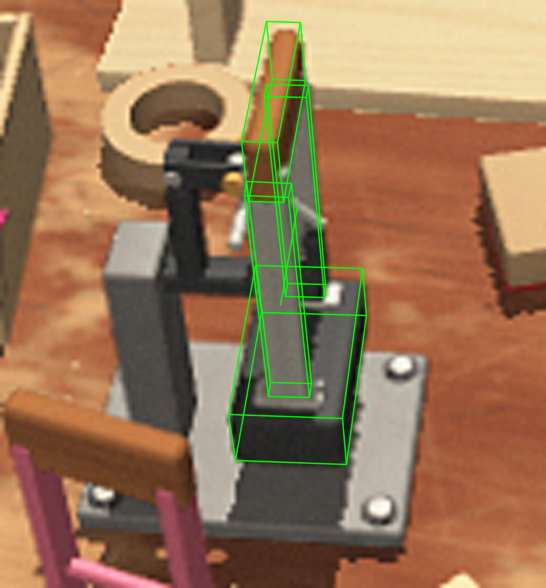

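```bash
python3 - <<'E'
from fit import *
x=[.6375,.145,.085]
a=overlay(ds["top"],x,weightlines(.04),"pics/ot2.png",215,145,80,90,6.5)
b=overlay(ds["side"],x,weightlines(.04),"pics/os2.png",190,220,130,140,4.2)
b=cv2.resize(b,(520,585)); cv2.imwrite("pics/o2.png",cv2.resize(np.hstack([a[:585],b]),None,fx=.76,fy=.76))
E
```

```text
(no output)
```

View pics/o2.png

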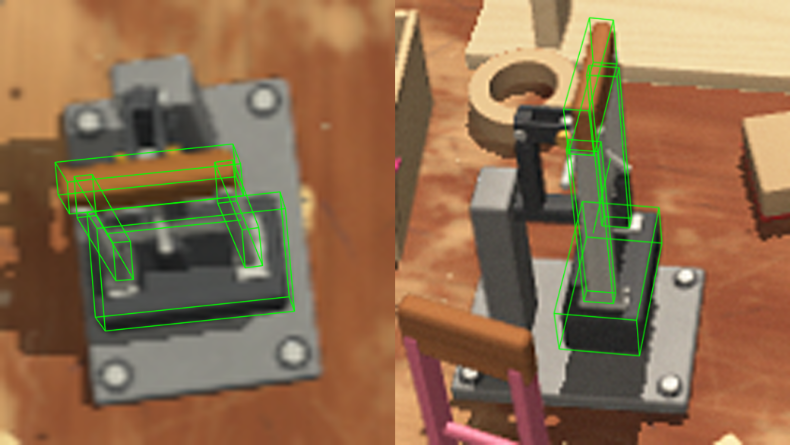

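```bash
python3 - <<'E'
from fit import *
from scipy.spatial.transform import Rotation as Ro
obs=[("top",[(.007,.037,.186),(.007,-.037,.186),(-.007,-.037,.154),(-.007,.037,.154),(-.025,.045,0),(-.025,-.045,0),(.025,-.045,.032)],
 T([(80,222),(304,198),(313,243),(90,265),(133,433),(378,403),(362,259)],215,145,6.5)),
("side",[(.007,.037,.186),(-.007,.037,.186),(-.007,.037,.154),(.007,.037,.154),(.025,.045,0),(-.025,.045,0),(-.025,-.045,.032)],
 T([(248,133),(284,140),(280,200),(250,196),(235,456),(347,463),(365,285)],190,220,4.2))]
def P(p,L): return Ro.from_euler("ZYX",[p[3],p[4],p[5]]).apply(np.array(L))+p[:3]
def run(obs,free):
    p0=np.array([.6365,.145,.04,.09,0,0.])
    def full(q): p=p0.copy(); p[free]=q; return p
    f=lambda q:np.concatenate([(proj(ds[n],P(full(q),L))-np.array(uv)).ravel() for n,L,uv in obs])
    r=least_squares(f,p0[free],loss="soft_l1"); print(full(r.x).round(4)); print(r.fun.reshape(-1,2).round(1).tolist())
run(obs,[0,1,3]);run(obs,[0,1,2,3,4,5]);run(obs[:1],[0,1,3,4]);run(obs[1:],[0,1,3,4])
E
```

```text
[0.6357 0.1437 0.04   0.1202 0.     0.    ]
[[-0.6, 0.2], [0.8, -1.1], [1.7, 2.4], [1.0, 3.9], [1.7, 1.7], [2.3, 1.0], [1.0, -0.9], [-1.8, 2.3], [-1.9, 1.0], [0.5, 0.8], [-0.6, 1.4], [-0.2, 1.2], [-0.3, 0.9], [0.1, -3.4]]
[ 0.6354  0.1469  0.0441  0.1159 -0.0108  0.0127]
[[-1.3, 0.4], [0.3, -0.6], [1.0, 2.8], [0.1, 4.1], [-0.0, 1.4], [0.8, 1.0], [-0.3, -1.0], [-1.1, 0.6], [-1.1, -0.6], [1.0, -0.5], [-0.2, -0.1], [-0.9, 0.8], [-0.8, 0.8], [0.1, -3.5]]
[ 0.6387  0.1463  0.04    0.0781 -0.0107  0.    ]
[[-1.7, -1.1], [-0.2, -0.9], [0.5, 2.5], [-0.4, 2.6], [0.1, -0.3], [0.8, 0.7], [0.4, -1.3]]
[ 0.6363  0.1412  0.04    0.1193 -0.0113  0.    ]
[[-0.5, 1.3], [-0.6, 0.0], [1.5, -0.2], [0.4, 0.3], [-0.2, -0.0], [-0.4, -0.1], [0.3, -4.2]]
```

```bash
python3 - <<'E'
from fit import *
t,s=ds["top"],ds["side"]
for n,uv,z in [("base front left",(357,246),.015),("base front right",(417,252),.015),("base back left",(363,125),.015),("vise jaw",(333,300),.1),("sticks",(350,268),.1),("sticks r",(425,285),.1),("vise2",(180,245),.1),("offcut",(321,235),.02)]: print(n,atz(t,uv,z).round(3))
for n,uv in [("front post top",(348,48)),("back post top",(222,44))]: print(n,atz(s,uv,.45).round(3))
for n,uv in [("front post top",(397,213)),("back post top",(380,75))]: print(n,atz(t,uv,.45).round(3))
E
```

```text
base front left [ 0.526 -0.093  0.015]
base front right [ 0.51  -0.233  0.015]
base back left [ 0.822 -0.116  0.015]
vise jaw [ 0.396 -0.033  0.1  ]
sticks [ 0.465 -0.072  0.1  ]
sticks r [ 0.425 -0.234  0.1  ]
vise2 [0.523 0.303 0.1  ]
offcut [ 0.553 -0.01   0.02 ]
front post top [ 0.527 -0.169  0.45 ]
back post top [ 0.766 -0.146  0.45 ]
front post top [ 0.515 -0.136  0.45 ]
back post top [ 0.757 -0.117  0.45 ]
```

```bash
cat > mv.py <<'E'
import numpy as np,sys
from workcell import ctrl
from scipy.spatial.transform import Rotation as Ro
# usage: mv.py x y z yaw(tool y axis deg) ... print row(s)
s=ctrl.read_state(); R=np.array(s["tool_rot"]); p=np.array(s["tool_pos"])
print("t",round(s["clock"],2),"p",p.round(4),"yawy",round(np.degrees(np.arctan2(R[1,1],R[0,1])),2),"tilt z",R[:,2].round(4),"F",np.array(s["wrist_force"]).round(2),"M",np.array(s["moment"]).round(2),"w",round(s["width"],3))
a=list(map(float,sys.argv[1:]))
for i in range(0,len(a),4):
    x,y,z,w=a[i:i+4]; w=np.radians(w)
    Y=np.array([np.cos(w),np.sin(w),0]);Z=np.array([0,0,-1.]);X=np.cross(Y,Z)
    G=np.stack([X,Y,Z],1)
    rv=Ro.from_matrix(R.T@G).as_rotvec(); d=R.T@(np.array([x,y,z])-p)*100
    print([round(v,2) for v in d]+[round(v,3) for v in rv])
E
python3 - <<'E'
import numpy as np,subprocess
A=[]
A+=["0.152","-0.45","0.30","-74.6","0.151","-0.349","0.35","-74.6"]
for a in (-60,-52.5,-45,-37.5):
    A+=[str(.38*np.cos(np.radians(a))),str(.38*np.sin(np.radians(a))),"0.35",str(-74.6+(a+66.6))]
print(subprocess.run(["python3","mv.py"]+A,capture_output=True,text=True).stdout)
E
```

```text
t 0.2 p [ 0.1527 -0.5541  0.205 ] yawy -74.6 tilt z [-2.e-04  1.e-03 -1.e+00] F [ 0.88  0.1  -0.31] M [-0.01  0.01 -0.03] w 1.003
[np.float64(2.7), np.float64(-10.06), np.float64(-9.49), np.float64(-0.001), np.float64(-0.0), np.float64(0.0)]
[np.float64(5.29), np.float64(-19.83), np.float64(-14.48), np.float64(-0.001), np.float64(-0.0), np.float64(0.0)]
[np.float64(9.58), np.float64(-20.71), np.float64(-14.48), np.float64(-0.001), np.float64(-0.0), np.float64(-0.115)]
[np.float64(14.3), np.float64(-22.28), np.float64(-14.48), np.float64(-0.001), np.float64(-0.0), np.float64(-0.246)]
[np.float64(18.77), np.float64(-24.44), np.float64(-14.48), np.float64(-0.001), np.float64(-0.0), np.float64(-0.377)]
[np.float64(22.92), np.float64(-27.18), np.float64(-14.47), np.float64(-0.001), np.float64(-0.0), np.float64(-0.508)]
```

Request:
arm_command(moves=[[[0.5,1.3,-5,-4.7,0,0,0],[0.5,2.7,-9,-7.5,0,0,0],[0.5,3.8,-13,-10,0,0,0],[0.5,5,-17,-12.5,0,0,0],[0.5,5.3,-19.8,-14.5,0,0,0],[0.5,9.6,-20.7,-14.5,0,0,-0.115],[0.5,14.3,-22.3,-14.5,0,0,-0.246],[0.5,18.8,-24.4,-14.5,0,0,-0.377]]])

```text
clock: 1.0
tool_pos: [0.2701, -0.2682, 0.3507]
tool_rot: [[0.797, 0.604, 0.001], [0.604, -0.797, -0.001], [0.001, 0.001, -1.0]]
wrist_force: [1.0, -1.3, 0.4]
width: 0.497
```

```bash
python3 - <<'E'
import numpy as np,subprocess
A=[]
for a in (-37.5,-30,-22.5,-15,-7.5,0,7,13):
    A+=[str(.38*np.cos(np.radians(a))),str(.38*np.sin(np.radians(a))),"0.35",str(6-(13-a)*80.6/79.6)]
print(subprocess.run(["python3","mv.py"]+A,capture_output=True,text=True).stdout.replace("np.float64",""))
E
```

```text
t 1.0 p [ 0.2701 -0.2682  0.3507] yawy -52.81 tilt z [ 1.1e-03 -6.0e-04 -1.0e+00] F [ 1.05 -1.34  0.38] M [-0.1  -0.1  -0.04] w 0.497
[(4.73), (-1.04), (0.07), (0.001), (-0.0), (-0.134)]
[(9.42), (-2.67), (0.07), (0.001), (-0.0), (-0.267)]
[(13.87), (-4.89), (0.07), (0.001), (-0.0), (-0.399)]
[(17.99), (-7.67), (0.07), (0.001), (-0.0), (-0.532)]
[(21.71), (-10.97), (0.07), (0.001), (-0.0), (-0.664)]
[(24.96), (-14.73), (0.06), (0.001), (-0.0), (-0.797)]
[(27.54), (-18.59), (0.06), (0.001), (-0.0), (-0.92)]
[(29.36), (-22.12), (0.06), (0.001), (0.0), (-1.026)]
```

Request:
arm_command(moves=[[[0.5,4.7,-1,0,0,0,-0.134],[0.5,9.4,-2.7,0,0,0,-0.267],[0.5,13.9,-4.9,0,0,0,-0.4],[0.5,18,-7.7,0,0,0,-0.532],[0.5,21.7,-11,0,0,0,-0.664],[0.5,25,-14.7,0,0,0,-0.797],[0.5,27.5,-18.6,0,0,0,-0.92],[0.5,29.4,-22.1,0,0,0,-1.026]]])

```text
clock: 1.8
tool_pos: [0.3703, 0.0879, 0.3504]
tool_rot: [[-0.11, 0.994, 0.001], [0.994, 0.11, -0.0], [-0.0, 0.001, -1.0]]
wrist_force: [1.3, -0.0, 0.1]
width: 0.499
```

```bash
python3 mv.py .637 .1445 .26 6 | sed s/np.float64//g
```

```text
t 1.8 p [0.3703 0.0879 0.3504] yawy 6.31 tilt z [ 0.0011 -0.     -1.    ] F [ 1.28 -0.01  0.12] M [-0.03 -0.13 -0.01] w 0.499
[(2.7), (27.12), (9.07), (0.001), (0.0), (0.005)]
```

Request:
arm_command(moves=[[[0.5,0.5,4.8,0,0,0,0.005],[0.5,1,9.6,0,0,0,0.005],[0.5,1.4,14.4,1,0,0,0.005],[0.5,1.9,19,3,0,0,0.005],[0.5,2.3,23.5,5.5,0,0,0.005],[0.5,2.6,26.3,8,0,0,0.005],[0.5,2.7,27.1,9,0,0,0.005],[0.5,2.7,27.1,9,0,0,0.005]]])

```text
clock: 2.6
tool_pos: [0.6361, 0.1444, 0.2578]
tool_rot: [[-0.105, 0.994, -0.005], [0.994, 0.105, -0.001], [-0.0, -0.005, -1.0]]
wrist_force: [-1.0, -0.7, 0.0]
width: 0.503
```

```bash
python3 - <<'E'
from h import *
d=snap("side"); crop(d,"pics/s3.png",190,160,150,190,3.1)
d=snap("top"); crop(d,"pics/t3.png",200,140,130,130,4.5)
E
python3 mv.py
```

```text
t 2.7 p [0.636  0.1444 0.2617] yawy 6.03 tilt z [ 1.e-03 -1.e-04 -1.e+00] F [-0.29  0.01  0.33] M [ 0.01 -0.07 -0.  ] w 0.498
```

View pics/s3.png

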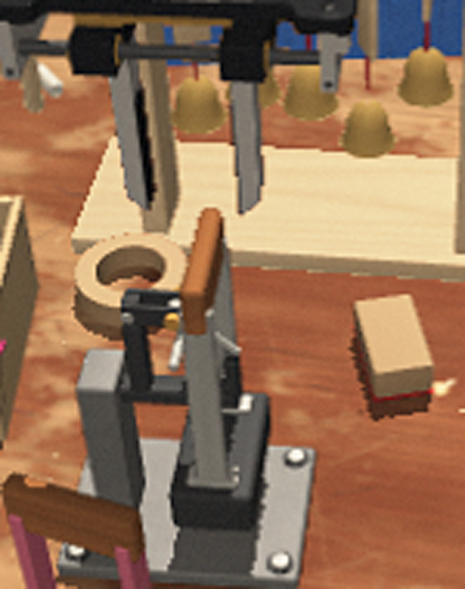

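View pics/t3.png

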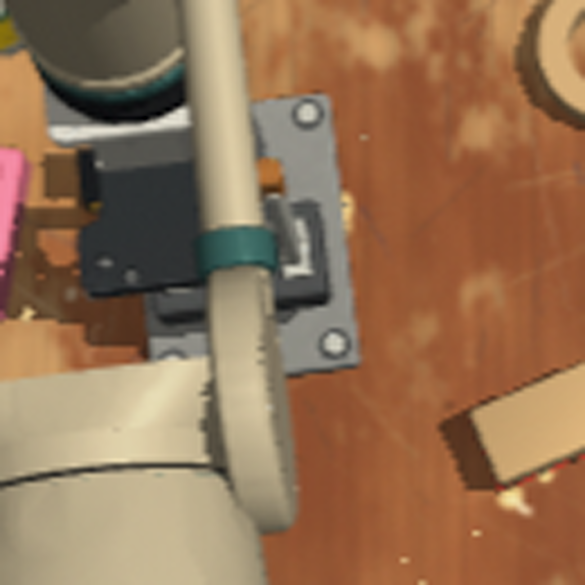

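```bash
python3 - <<'E'
from fit import *
for P in([.636,.1444,.2617],[.6365,.145,.226],[.6365,.145,.26]): print(((proj(ds["side"],[P])+.5-[190,160])*3.1).round(1))
E
```

```text
[[195.7 196. ]]
[[199.6 247.7]]
[[194.8 199.1]]
```

Request:
arm_command(moves=[[[0.5,0,-0.1,1,0,0,0],[0.5,0,-0.1,2,0,0,0],[0.5,0,-0.1,3,0,0,0],[0.5,0,-0.1,4,0,0,0],[0.5,0,-0.1,5,0,0,0],[0.5,0,-0.1,6,0,0,0],[0.5,0,-0.1,6.4,0,0,0],[0.5,0,-0.1,6.4,0,0,0]]])

```text
clock: 3.5
tool_pos: [0.6346, 0.1442, 0.1966]
tool_rot: [[-0.105, 0.994, -0.001], [0.994, 0.105, -0.0], [-0.0, -0.001, -1.0]]
wrist_force: [0.5, -0.1, 0.6]
width: 0.5
```

```bash
python3 - <<'E'
from h import *
d=snap("side"); crop(d,"pics/s4.png",190,160,150,190,3.1)
E
python3 mv.py
```

```text
t 3.55 p [0.635  0.1443 0.1973] yawy 6.03 tilt z [ 4.e-04 -2.e-04 -1.e+00] F [-0.89 -0.68  0.31] M [-0.02 -0.05  0.03] w 0.498
```

View pics/s4.png

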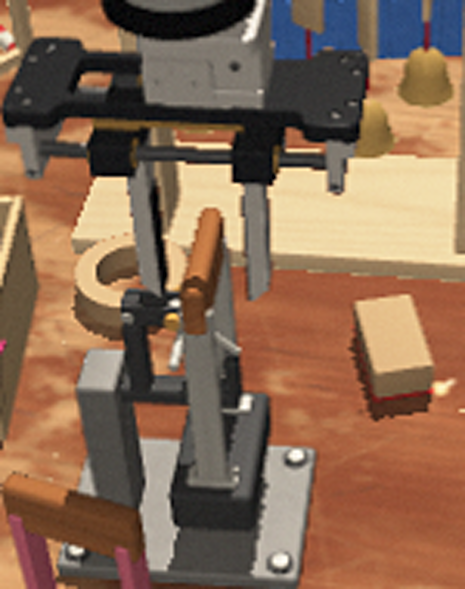

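Request:
arm_command(moves=[[[0.35,0,0,0,0,0,0],[0.28,0,0,0,0,0,0],[0.22,0,0,0,0,0,0],[0.18,0,0,0,0,0,0],[0.15,0,0,0,0,0,0],[0.1,0,0,0,0,0,0],[0.0,0,0,0,0,0,0],[0.0,0,0,0,0,0,0]]])

```text
clock: 4.35
tool_pos: [0.6353, 0.1443, 0.1975]
tool_rot: [[-0.105, 0.994, 0.001], [0.994, 0.105, -0.0], [-0.0, 0.001, -1.0]]
wrist_force: [0.4, 0.2, -0.2]
width: 0.144
```

```bash
python3 - <<'E'
from h import *
d=snap("side"); crop(d,"pics/s5.png",190,160,150,190,3.1)
E
python3 mv.py
```

```text
t 4.4 p [0.6353 0.1443 0.1975] yawy 6.03 tilt z [ 1.2e-03 -1.0e-04 -1.0e+00] F [0.23 0.33 0.26] M [ 0.02 -0.31  0.  ] w 0.146
```

View pics/s5.png

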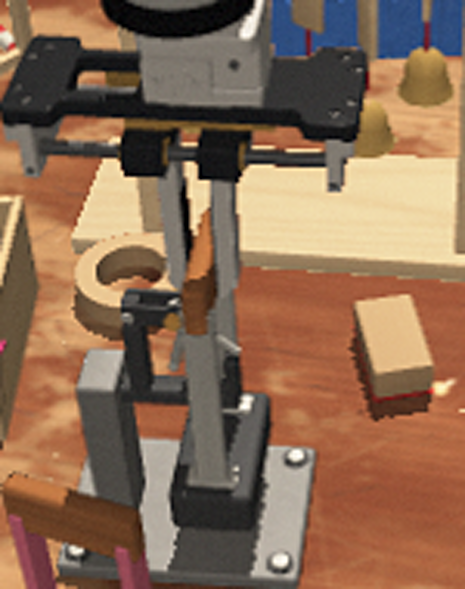

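Request:
arm_command(moves=[[[0,0,0,-0.1,0,0,0],[0,0,0,-0.2,0,0,0],[0,0,0,-0.3,0,0,0],[0,0,0,-0.3,0,0,0],[0,0,0,-0.3,0,0,0]]])

```text
clock: 4.9
tool_pos: [0.635, 0.1443, 0.2]
tool_rot: [[-0.105, 0.994, 0.0], [0.994, 0.105, -0.0], [-0.0, 0.0, -1.0]]
wrist_force: [0.3, -0.5, -5.7]
width: 0.149
```

```bash
python3 mv.py
```

```text
t 4.9 p [0.635  0.1443 0.2   ] yawy 6.03 tilt z [ 2.e-04 -2.e-04 -1.e+00] F [ 0.25 -0.54 -5.69] M [-0.01 -0.05  0.01] w 0.149
```

Request:
arm_command(moves=[[[0,0,0.1,0,0,0,0],[0,0,0.2,0,0,0,0],[0,0,0.3,0,0,0,0],[0,0,0.3,0,0,0,0]]])

```text
clock: 5.3
tool_pos: [0.6373, 0.1445, 0.1998]
tool_rot: [[-0.105, 0.994, -0.002], [0.994, 0.105, -0.0], [-0.0, -0.002, -1.0]]
wrist_force: [-1.6, -0.6, -5.1]
width: 0.149
```

```bash
python3 mv.py
```

```text
t 5.3 p [0.6373 0.1445 0.1998] yawy 6.03 tilt z [-1.6e-03 -4.0e-04 -1.0e+00] F [-1.59 -0.55 -5.07] M [-0.07  0.32  0.01] w 0.149
```

Request:
arm_command(moves=[[[0,0,0,0,0,0,0],[0,0,0,0,0,0,0]]])

```text
clock: 5.5
tool_pos: [0.6373, 0.1445, 0.1998]
tool_rot: [[-0.105, 0.994, -0.002], [0.994, 0.105, -0.0], [-0.0, -0.002, -1.0]]
wrist_force: [-1.2, -0.6, -5.4]
width: 0.147
```

Request:
arm_command(moves=[[[0,0,0.1,0,0,0,0],[0,0,0.2,0,0,0,0],[0,0,0.2,0,0,0,0],[0,0,0.2,0,0,0,0]]])

```text
clock: 5.9
tool_pos: [0.6381, 0.1446, 0.1994]
tool_rot: [[-0.105, 0.994, -0.004], [0.994, 0.105, -0.001], [-0.0, -0.004, -1.0]]
wrist_force: [-5.6, 0.2, -3.7]
width: 0.149
```

Request:
arm_command(moves=[[[0,0,0.1,0,0,0,0],[0,0,0.2,0,0,0,0],[0,0,0.2,0,0,0,0],[0,0,0.2,0,0,0,0]]])

```text
clock: 6.3
tool_pos: [0.639, 0.1447, 0.1989]
tool_rot: [[-0.105, 0.994, -0.007], [0.994, 0.105, -0.001], [-0.0, -0.007, -1.0]]
wrist_force: [-6.3, 0.1, -4.8]
width: 0.15
```

```bash
python3 mv.py
```

```text
t 6.3 p [0.639  0.1447 0.1989] yawy 6.04 tilt z [-0.007 -0.001 -1.   ] F [-6.3   0.06 -4.8 ] M [-0.21  1.2   0.07] w 0.15
```

Request:
arm_command(moves=[[[0,0,0.2,-0.1,0,0,0],[0,0,0.3,-0.1,0,0,0],[0,0,0.4,-0.15,0,0,0],[0,0,0.5,-0.15,0,0,0],[0,0,0.5,-0.15,0,0,0],[0,0,0.5,-0.15,0,0,0]]])

```text
clock: 6.9
tool_pos: [0.6407, 0.1449, 0.1985]
tool_rot: [[-0.105, 0.994, -0.015], [0.994, 0.105, -0.002], [-0.0, -0.016, -1.0]]
wrist_force: [-8.5, -0.2, -7.3]
width: 0.146
```

```bash
python3 mv.py
```

```text
t 6.9 p [0.6407 0.1449 0.1985] yawy 6.05 tilt z [-0.0155 -0.0021 -0.9999] F [-8.47 -0.22 -7.31] M [-0.27  1.69  0.01] w 0.146
```

Request:
arm_command(moves=[[[0,0,0.35,-0.15,-0.01,0,0],[0,0,0.45,-0.2,-0.02,0,0],[0,0,0.55,-0.25,-0.025,0,0],[0,0,0.6,-0.3,-0.025,0,0],[0,0,0.6,-0.3,-0.025,0,0],[0,0,0.6,-0.3,-0.025,0,0]]])

```text
clock: 7.5
tool_pos: [0.6415, 0.145, 0.1983]
tool_rot: [[-0.106, 0.994, -0.004], [0.994, 0.106, -0.001], [-0.001, -0.004, -1.0]]
wrist_force: [-9.7, 0.1, -9.3]
width: 0.146
```

```bash
python3 mv.py;python3 - <<'E'
from h import *
d=snap("side"); crop(d,"pics/s6.png",210,200,100,130,4.5)
E
```

```text
t 7.5 p [0.6415 0.145  0.1983] yawy 6.06 tilt z [-0.0038 -0.0011 -1.    ] F [-9.72  0.12 -9.27] M [-0.36  2.14  0.05] w 0.146
```

View pics/s6.png

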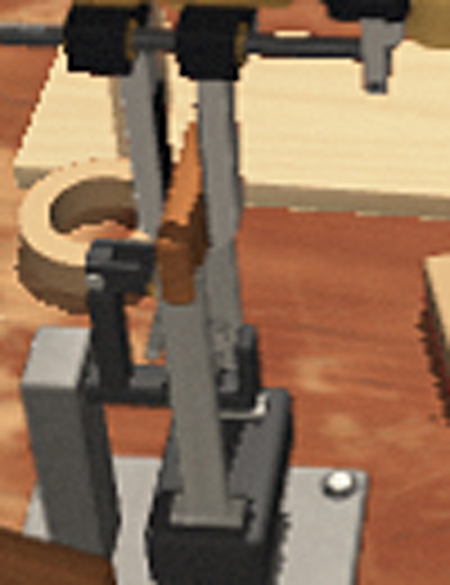

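Request:
arm_command(moves=[[[0,0,0.55,-0.35,-0.02,0,0],[0,0,0.65,-0.4,-0.02,0,0],[0,0,0.75,-0.45,-0.02,0,0],[0,0,0.8,-0.5,-0.02,0,0],[0,0,0.85,-0.5,-0.02,0,0],[0,0,0.85,-0.5,-0.02,0,0],[0,0,0.85,-0.5,-0.02,0,0]]])

```text
clock: 8.25
tool_pos: [0.6432, 0.1453, 0.1989]
tool_rot: [[-0.106, 0.994, -0.001], [0.994, 0.106, -0.001], [-0.001, -0.001, -1.0]]
wrist_force: [-11.9, -1.3, -12.6]
width: 0.148
```

```bash
python3 mv.py
```

```text
t 8.25 p [0.6432 0.1453 0.1989] yawy 6.08 tilt z [-0.0013 -0.001  -1.    ] F [-11.88  -1.27 -12.64] M [-0.41  2.5   0.05] w 0.148
```

Request:
arm_command(moves=[[[0,0,0.75,-0.44,-0.02,0,0],[0,0,0.85,-0.44,-0.02,0,0],[0,0,0.9,-0.44,-0.02,0,0],[0,0,0.9,-0.44,-0.02,0,0],[0,0,0.9,-0.44,-0.02,0,0]]])

```text
clock: 8.75
tool_pos: [0.6447, 0.1455, 0.1987]
tool_rot: [[-0.106, 0.994, -0.0], [0.994, 0.106, -0.001], [-0.001, -0.001, -1.0]]
wrist_force: [-12.2, -1.7, -11.9]
width: 0.145
```

```bash
python3 mv.py
```

```text
t 8.75 p [0.6447 0.1455 0.1987] yawy 6.09 tilt z [-4.0e-04 -1.3e-03 -1.0e+00] F [-12.15  -1.65 -11.86] M [-0.47  2.74  0.03] w 0.145
```

```bash
python3 - <<'E'
from h import *
import pickle
d=snap("side"); crop(d,"pics/s7.png",220,235,70,90,6.5)
d0=pickle.load(open("ds.pkl","rb"))["side"]; crop(d0,"pics/s70.png",220,235,70,90,6.5)
a=cv2.imread("pics/s70.png");b=cv2.imread("pics/s7.png");cv2.imwrite("pics/s7c.png",cv2.resize(np.hstack([a,b]),None,fx=.87,fy=.87))
E
```

```text
(no output)
```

View pics/s7c.png

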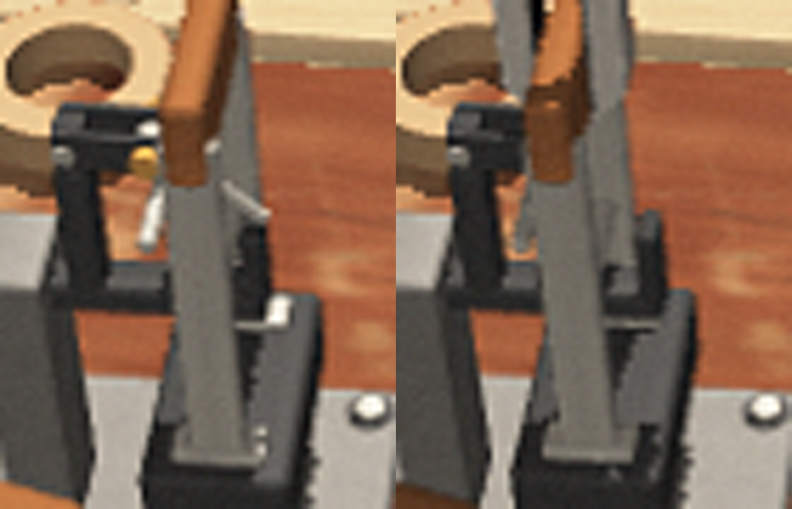

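Request:
arm_command(moves=[[[0,0,0.8,-0.45,-0.02,0,0],[0,0,0.85,-0.55,-0.02,0,0],[0,0,0.85,-0.65,-0.02,0,0],[0,0,0.85,-0.75,-0.02,0,0],[0,0,0.85,-0.8,-0.02,0,0]]])

```text
clock: 9.3
tool_pos: [0.6453, 0.1455, 0.2018]
tool_rot: [[-0.106, 0.994, -0.001], [0.994, 0.106, -0.002], [-0.002, -0.001, -1.0]]
wrist_force: [-12.7, -2.0, -13.4]
width: 0.145
```

```bash
python3 mv.py
```

```text
t 9.3 p [0.6453 0.1455 0.2018] yawy 6.11 tilt z [-7.0e-04 -1.6e-03 -1.0e+00] F [-12.74  -1.96 -13.38] M [-0.43  2.81  0.08] w 0.145
```

Request:
arm_command(moves=[[[0,0,0.78,-0.55,-0.02,0,0],[0,0,0.78,-0.7,-0.02,0,0],[0,0,0.78,-0.85,-0.02,0,0],[0,0,0.78,-1.0,-0.02,0,0],[0,0,0.78,-1.1,-0.02,0,0]]])

```text
clock: 9.8
tool_pos: [0.6454, 0.1457, 0.2078]
tool_rot: [[-0.107, 0.994, -0.001], [0.994, 0.107, -0.002], [-0.002, -0.001, -1.0]]
wrist_force: [-11.9, -1.4, -13.4]
width: 0.149
```

```bash
python3 mv.py
```

```text
t 9.8 p [0.6454 0.1457 0.2078] yawy 6.12 tilt z [-6.0e-04 -1.9e-03 -1.0e+00] F [-11.92  -1.38 -13.41] M [-0.41  2.79  0.07] w 0.149
```

Request:
arm_command(moves=[[[0,0,0.79,-0.65,-0.02,0,0],[0,0,0.79,-0.85,-0.02,0,0],[0,0,0.79,-1.05,-0.02,0,0],[0,0,0.79,-1.25,-0.02,0,0],[0,0,0.79,-1.4,-0.02,0,0],[0,0,0.79,-1.5,-0.02,0,0]]])

```text
clock: 10.4
tool_pos: [0.6457, 0.1458, 0.2179]
tool_rot: [[-0.107, 0.994, -0.001], [0.994, 0.107, -0.002], [-0.002, -0.001, -1.0]]
wrist_force: [-11.7, -0.9, -12.9]
width: 0.153
```

```bash
python3 mv.py
```

```text
t 10.4 p [0.6457 0.1458 0.2179] yawy 6.14 tilt z [-6.0e-04 -2.1e-03 -1.0e+00] F [-11.66  -0.89 -12.88] M [-0.4   2.82  0.06] w 0.153
```

Request:
arm_command(moves=[[[0,0,0.79,-0.65,-0.02,0,0],[0,0,0.79,-0.85,-0.02,0,0],[0,0,0.79,-1.05,-0.02,0,0],[0,0,0.79,-1.25,-0.02,0,0],[0,0,0.79,-1.45,-0.02,0,0],[0,0,0.79,-1.65,-0.02,0,0],[0,0,0.79,-1.65,-0.02,0,0]]])

```text
clock: 11.1
tool_pos: [0.6468, 0.146, 0.2303]
tool_rot: [[-0.107, 0.994, 0.001], [0.994, 0.107, -0.002], [-0.002, 0.001, -1.0]]
wrist_force: [-11.3, -1.7, -11.3]
width: 0.149
```

```bash
python3 mv.py; python3 - <<'E'
from fit import *
d=snap("side"); pickle.dump(d,open("d8.pkl","wb"))
# predicted weight at TCP xy, height .04+rise
p=[.6455,.1456,np.radians(6.1)]
b=overlay(d,p,weightlines(.04+.0325),"pics/s8.png",210,190,110,150,4)
E
```

```text
t 11.1 p [0.6468 0.146  0.2303] yawy 6.15 tilt z [ 0.0012 -0.002  -1.    ] F [-11.28  -1.72 -11.3 ] M [-0.47  2.89  0.02] w 0.149
```

View pics/s8.png

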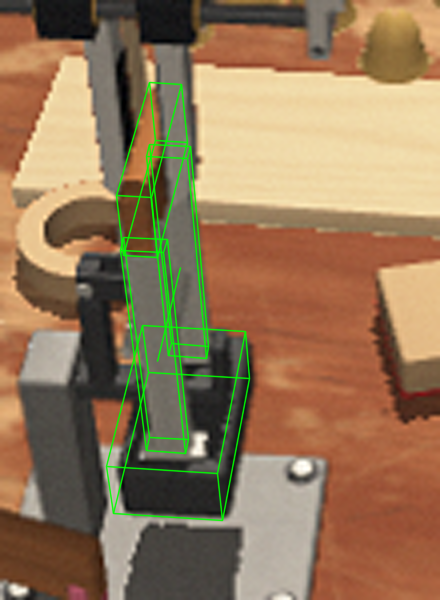

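Request:
arm_command(moves=[[[0,0,0.5,-0.35,-0.015,0,0],[0,0,0.1,-0.3,-0.01,0,0],[0,0,-0.3,-0.27,-0.005,0,0],[0,0,-0.7,-0.27,0,0,0],[0,0,-1.1,-0.27,0,0,0],[0,0,-1.5,-0.27,0,0,0],[0,0,-1.5,-0.27,0,0,0]]])

```text
clock: 11.85
tool_pos: [0.6326, 0.1445, 0.2344]
tool_rot: [[-0.107, 0.994, 0.005], [0.994, 0.107, -0.002], [-0.002, 0.005, -1.0]]
wrist_force: [-2.0, -0.4, -3.1]
width: 0.146
```

```bash
python3 mv.py; python3 - <<'E'
from fit import *
d=snap("side"); 
p=[.6311,.144,np.radians(6.1)]
b=overlay(d,p,weightlines(.04+.033),"pics/s9.png",210,190,110,150,4)
E
```

```text
t 11.85 p [0.6326 0.1445 0.2344] yawy 6.14 tilt z [ 0.0048 -0.0015 -1.    ] F [-1.98 -0.44 -3.11] M [-0.12  0.32  0.01] w 0.146
```

View pics/s9.png

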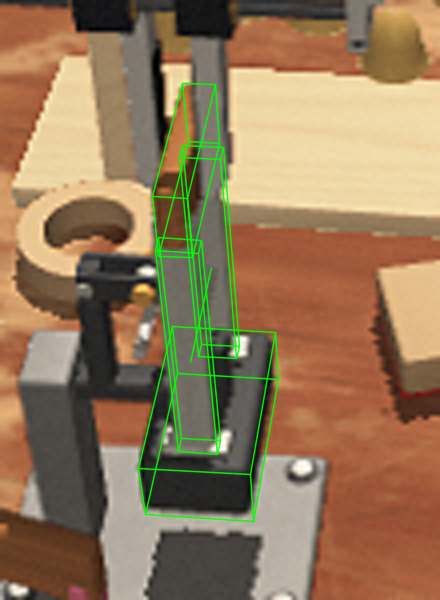

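Request:
arm_command(moves=[[[0,0,-0.3,0.1,-0.003,0,0],[0,0,-0.7,0.2,-0.005,0,0],[0,0,-1.1,0.2,-0.005,0,0],[0,0,-1.6,0.2,-0.005,0,0],[0,0,-2.1,0.2,-0.005,0,0]]])

```text
clock: 12.4
tool_pos: [0.6114, 0.1423, 0.2318]
tool_rot: [[-0.107, 0.994, 0.009], [0.994, 0.107, -0.001], [-0.002, 0.009, -1.0]]
wrist_force: [0.2, -0.2, -5.8]
width: 0.151
```

```bash
python3 mv.py; python3 - <<'E'
from fit import *
d=snap("side"); 
crop(d,"pics/s10.png",210,190,110,150,4)
E
```

```text
t 12.4 p [0.6114 0.1423 0.2318] yawy 6.15 tilt z [ 0.0094 -0.001  -1.    ] F [ 0.17 -0.24 -5.78] M [-0.07 -0.11 -0.03] w 0.151
```

View pics/s10.png

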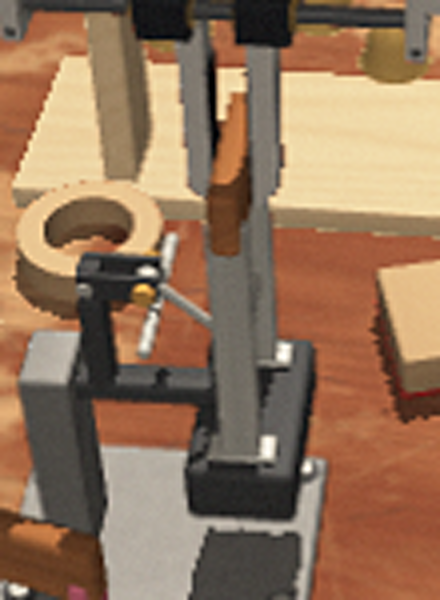

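Request:
arm_command(moves=[[[0,0,-0.8,0,0.003,0,0],[0,0,-1.8,0,0.006,0,0],[0,0,-2.8,0,0.009,0,0],[0,0,-3.8,0,0.009,0,0],[0,0,-4.8,0,0.009,0,0],[0,0,-5.8,0,0.009,0,0],[0,0,-6.5,0,0.009,0,0],[0,0,-6.5,0,0.009,0,0]]])

```text
clock: 13.25
tool_pos: [0.5442, 0.1352, 0.2317]
tool_rot: [[-0.107, 0.994, -0.002], [0.994, 0.107, -0.002], [-0.002, -0.002, -1.0]]
wrist_force: [0.1, 0.4, -4.6]
width: 0.145
```

```bash
python3 mv.py; python3 - <<'E'
from fit import *
d=snap("side"); crop(d,"pics/s11.png",180,170,220,200,3.5)
d=snap("top"); crop(d,"pics/t11.png",200,140,150,180,3.2)
E
```

```text
t 13.25 p [0.5442 0.1352 0.2317] yawy 6.16 tilt z [-0.0017 -0.0022 -1.    ] F [ 0.14  0.43 -4.61] M [-0.09 -0.12 -0.01] w 0.145
```

View pics/s11.png

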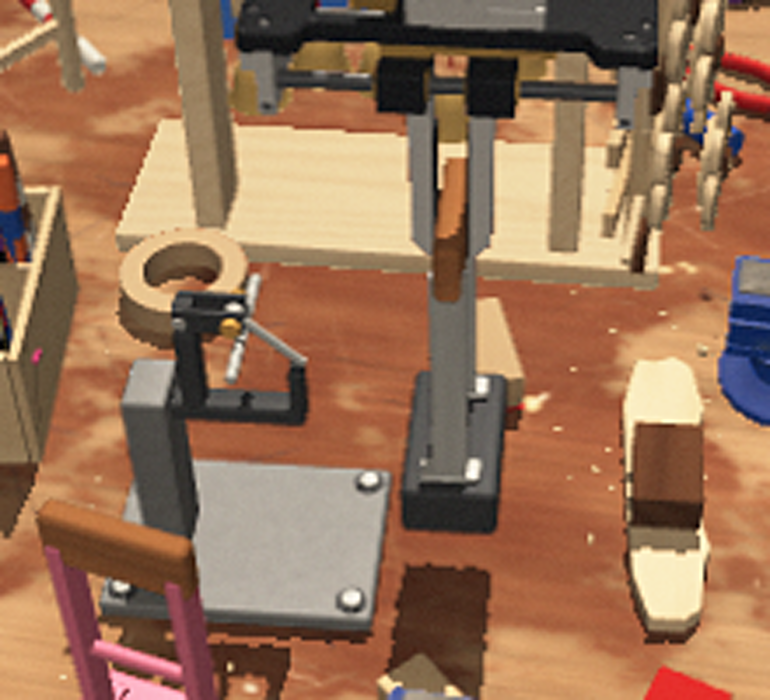

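View pics/t11.png

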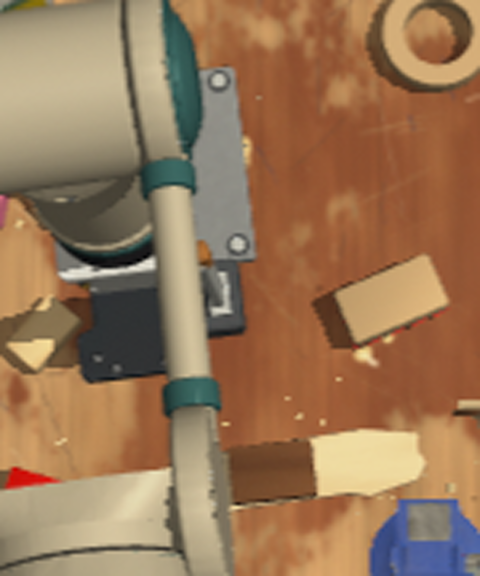

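```bash
cat > wfit.py <<'E'
from fit import *
from scipy.spatial.transform import Rotation as Ro
def P(p,L): return Ro.from_euler("ZYX",[p[3],p[4],p[5]]).apply(np.array(L))+p[:3]
def run(obs,free,p0):
    p0=np.array(p0,float)
    def full(q): p=p0.copy(); p[free]=q; return p
    f=lambda q:np.concatenate([(proj(ds[n],P(full(q),L))-np.array(uv)).ravel() for n,L,uv in obs])
    r=least_squares(f,p0[free],loss="soft_l1"); print(full(r.x).round(4)); print(r.fun.reshape(-1,2).round(1).tolist()); return full(r.x)
E
python3 - <<'E'
from wfit import *
o=("side",[(.007,.037,.154),(-.007,.037,.154),(.025,.045,0),(-.025,.045,0),(-.025,.045,.032),(.025,.045,.032),(-.025,-.045,.032),(.025,-.045,.032)],
 T([(434,298),(461,300),(402,526),(494,531),(499,490),(403,487),(505,377),(418,374)],180,170,3.5))
ot=("top",[(.025,-.045,.032),(-.025,-.045,.032)],T([(239,262),(243,330)],200,140,3.2))
p0=[.544,.135,.0742,.107,0,0]
run([o],[0,1,3,4],p0);run([o],[0,1,2,3,4,5],p0);run([o,ot],[0,1,2,3,4,5],p0);run([o,ot],[0,1,3,4],p0)
E
```

```text
[0.543  0.1333 0.0742 0.1145 0.0045 0.    ]
[[-0.4, 0.6], [0.5, 0.4], [-0.1, 0.4], [1.2, 0.3], [-0.1, 0.3], [-0.9, -0.2], [0.7, -3.3], [-0.6, -3.6]]
[0.5485 0.1059 0.0378 0.1125 0.0089 0.0657]
[[-0.1, 0.2], [0.3, -0.1], [0.5, 0.4], [0.5, 0.2], [-0.9, -0.1], [-0.3, -0.5], [0.0, 0.1], [-0.1, -0.1]]
[0.5424 0.1364 0.073  0.1085 0.0062 0.0351]
[[-0.4, -0.4], [0.5, -0.6], [-0.2, 1.5], [1.1, 1.5], [-0.2, 1.1], [-1.0, 0.5], [1.0, -1.4], [-0.4, -1.8], [-0.2, -0.5], [1.1, 0.3]]
[0.5426 0.134  0.0742 0.1069 0.0051 0.    ]
[[-0.5, 0.9], [0.5, 0.7], [-0.1, 0.6], [1.1, 0.7], [-0.2, 0.7], [-0.9, 0.1], [1.1, -3.0], [-0.3, -3.4], [0.3, -0.8], [1.6, 0.1]]
```

```bash
python3 mv.py .4329 .0762 .2317 5.2| sed s/np.float64//g
```

```text
t 13.35 p [0.5459 0.1353 0.2317] yawy 6.15 tilt z [ 1.e-04 -2.e-03 -1.e+00] F [ 1.06 -0.68 -4.94] M [-0.04 -0.12 -0.03] w 0.148
[(-4.66), (-11.87), (0.01), (-0.0), (0.002), (0.017)]
```

Request:
arm_command(moves=[[[0,-0.5,-1.2,0,0,0,0],[0,-1.2,-3.0,0,0,0,0.005],[0,-1.9,-5.0,0,0,0,0.01],[0,-2.7,-7.0,0,0,0,0.017],[0,-3.5,-9.0,0,0,0,0.017],[0,-4.2,-10.7,0,0,0,0.017],[0,-4.7,-11.9,0,0,0,0.017],[0,-4.7,-11.9,0,0,0,0.017]]])

```text
clock: 14.15
tool_pos: [0.4307, 0.075, 0.2319]
tool_rot: [[-0.089, 0.996, -0.001], [0.996, 0.089, -0.002], [-0.002, -0.001, -1.0]]
wrist_force: [0.0, 1.4, -5.8]
width: 0.148
```

Request:
arm_command(moves=[[[0,0,0,0,0,0,0],[0,0,0,0,0,0,0],[0,0,0,0,0,0,0]]])

```text
clock: 14.45
tool_pos: [0.4315, 0.0753, 0.2319]
tool_rot: [[-0.09, 0.996, -0.0], [0.996, 0.09, -0.002], [-0.002, -0.001, -1.0]]
wrist_force: [0.5, 0.1, -5.5]
width: 0.147
```

```bash
python3 mv.py .4329 .0762 .2317 5.2| sed s/np.float64//g; python3 - <<'E'
from fit import *
d=snap("side"); crop(d,"pics/s12.png",320,190,110,170,4)
d=snap("top"); crop(d,"pics/t12.png",230,220,120,100,5)
E
python3 mv.py
```

```text
t 14.45 p [0.4315 0.0753 0.2319] yawy 5.14 tilt z [-5.0e-04 -2.3e-03 -1.0e+00] F [ 0.52  0.06 -5.45] M [-0.04 -0.1  -0.03] w 0.147
[(0.08), (0.15), (0.02), (-0.001), (0.002), (-0.001)]
t 14.55 p [0.4313 0.0752 0.2318] yawy 5.14 tilt z [-0.001  -0.0024 -1.    ] F [ 0.26 -0.08 -5.  ] M [-0.03 -0.15 -0.09] w 0.144
```

View pics/s12.png

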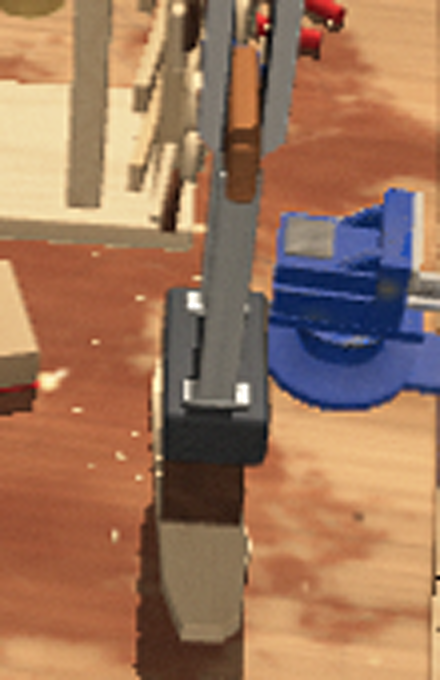

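View pics/t12.png

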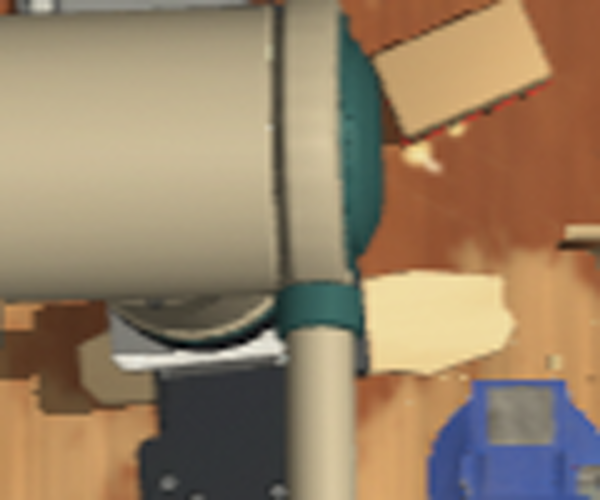

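```bash
python3 - <<'E'
from wfit import *
o=("side",[(.007,.037,.154),(-.007,.037,.154),(.025,.045,0),(-.025,.045,0),(-.025,.045,.032),(.025,.045,.032),(-.025,-.045,.032),(.025,-.045,.032)],
 T([(229,199),(256,201),(166,460),(264,464),(268,412),(166,406),(267,292),(167,290)],320,190,4))
p0=[.4313,.0752,.0743,.09,0,0]
run([o],[0,1,3,4],p0);run([o],[0,1,2,3,4,5],p0);run([(o[0],o[1][:6],o[2][:6])],[0,1,3,4],p0)
E
```

```text
[4.304e-01 7.340e-02 7.430e-02 1.011e-01 3.000e-04 0.000e+00]
[[-0.9, 0.4], [0.7, 0.3], [-1.5, -0.6], [0.6, -0.1], [1.3, 1.2], [-0.4, 1.2], [0.2, -2.4], [-0.2, -3.3]]
[ 0.4304  0.0439  0.0398  0.101  -0.0032  0.0621]
[[-0.7, -0.0], [0.4, -0.1], [-0.8, -0.9], [0.2, -0.5], [0.8, 0.6], [0.3, 0.6], [-0.5, 0.6], [0.3, -0.3]]
[ 0.4314  0.0725  0.0743  0.1181 -0.0023  0.    ]
[[-0.8, 0.0], [0.7, -0.1], [-1.6, -0.9], [0.5, -0.7], [1.3, 0.7], [-0.4, 0.9]]
```

Request:
arm_command(moves=[[[0,0.1,0.1,0.5,0,0,0],[0,0.15,0.1,1.0,0,0,0],[0,0.15,0.1,1.5,0,0,0],[0,0.15,0.1,2.0,0,0,0],[0,0.15,0.1,2.5,0,0,0],[0,0.15,0.1,3.0,0,0,0],[0,0.15,0.1,3.2,0,0,0],[0,0.15,0.1,3.2,0,0,0]]])

```text
clock: 15.35
tool_pos: [0.4318, 0.0767, 0.1994]
tool_rot: [[-0.09, 0.996, -0.002], [0.996, 0.09, -0.002], [-0.002, -0.002, -1.0]]
wrist_force: [-0.3, 0.4, -6.4]
width: 0.15
```

Request:
arm_command(moves=[[[0,0,0,0.1,0,0,0],[0,0,0,0.2,0,0,0],[0,0,0,0.2,0,0,0]]])

```text
clock: 15.65
tool_pos: [0.4318, 0.0767, 0.1974]
tool_rot: [[-0.09, 0.996, -0.002], [0.996, 0.09, -0.002], [-0.002, -0.002, -1.0]]
wrist_force: [0.2, -0.9, -4.7]
width: 0.145
```

```bash
python3 mv.py;python3 - <<'E'
from fit import *
d=snap("side"); crop(d,"pics/s13.png",320,190,110,170,4)
E
```

```text
t 15.65 p [0.4318 0.0767 0.1974] yawy 5.14 tilt z [-0.0017 -0.0024 -1.    ] F [ 0.23 -0.94 -4.74] M [-0.04 -0.08 -0.03] w 0.145
```

View pics/s13.png

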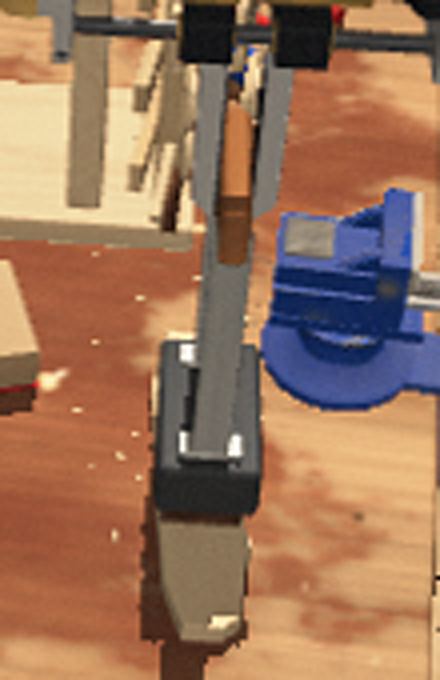

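```bash
python3 - <<'E'
from fit import *
q=(proj(ds["side"],pts([.4316,.0762,.088],[(.025,.045,.04),(-.025,.045,.04),(-.025,.045,.072),(.025,.045,.072)]))+.5-[320,190])*4
print(q.round(0))
E
```

```text
[[152. 509.]
 [256. 516.]
 [262. 472.]
 [156. 465.]]
```

Request:
arm_command(moves=[[[0,0,0,0.1,0,0,0],[0,0,0,0.2,0,0,0],[0,0,0,0.2,0,0,0]]])

```text
clock: 16.0
tool_pos: [0.4317, 0.0767, 0.1953]
tool_rot: [[-0.09, 0.996, -0.002], [0.996, 0.09, -0.002], [-0.002, -0.002, -1.0]]
wrist_force: [-0.0, -0.4, -5.0]
width: 0.143
```

Request:
arm_command(moves=[[[0,0,0,0.1,0,0,0],[0,0,0,0.1,0,0,0]]])

```text
clock: 16.2
tool_pos: [0.4319, 0.0768, 0.195]
tool_rot: [[-0.09, 0.996, -0.001], [0.996, 0.09, -0.002], [-0.002, -0.001, -1.0]]
wrist_force: [-0.7, 0.1, 0.1]
width: 0.146
```

Request:
arm_command(moves=[[[0,0,0,0.1,0,0,0],[0,0,0,0.1,0,0,0]]])

```text
clock: 16.4
tool_pos: [0.4321, 0.0768, 0.195]
tool_rot: [[-0.09, 0.996, -0.0], [0.996, 0.09, -0.002], [-0.002, -0.0, -1.0]]
wrist_force: [-2.6, 0.3, 5.0]
width: 0.143
```

```bash
python3 mv.py
```

```text
t 16.4 p [0.4321 0.0768 0.195 ] yawy 5.14 tilt z [-2.0e-04 -2.2e-03 -1.0e+00] F [-2.58  0.25  5.05] M [-0.    0.57 -0.04] w 0.143
```

Request:
arm_command(moves=[[[0,0,0,-0.05,0,0,0],[0,0,0,-0.05,0,0,0]]])

```text
clock: 16.6
tool_pos: [0.4321, 0.0768, 0.195]
tool_rot: [[-0.09, 0.996, -0.0], [0.996, 0.09, -0.002], [-0.002, -0.0, -1.0]]
wrist_force: [-0.4, 0.5, -3.4]
width: 0.144
```

```bash
python3 mv.py
```

```text
t 16.6 p [0.4321 0.0768 0.195 ] yawy 5.14 tilt z [-2.0e-04 -2.2e-03 -1.0e+00] F [-0.43  0.52 -3.35] M [-0.06 -0.14 -0.01] w 0.144
```

Request:
arm_command(moves=[[[0.15,0,0,0,0,0,0],[0.18,0,0,0,0,0,0],[0.22,0,0,0,0,0,0],[0.27,0,0,0,0,0,0],[0.33,0,0,0,0,0,0],[0.4,0,0,0,0,0,0],[0.45,0,0,0,0,0,0],[0.5,0,0,0,0,0,0]]])

```text
clock: 17.4
tool_pos: [0.4321, 0.0768, 0.195]
tool_rot: [[-0.09, 0.996, -0.0], [0.996, 0.09, -0.002], [-0.002, -0.0, -1.0]]
wrist_force: [-0.6, -0.3, -0.2]
width: 0.487
```

```bash
python3 mv.py;python3 - <<'E'
from fit import *
d=snap("side"); crop(d,"pics/s14.png",320,190,110,170,4)
E
```

```text
t 17.4 p [0.4321 0.0768 0.195 ] yawy 5.15 tilt z [-2.0e-04 -2.2e-03 -1.0e+00] F [-0.61 -0.27 -0.17] M [ 0.   -0.14 -0.01] w 0.487
```

View pics/s14.png

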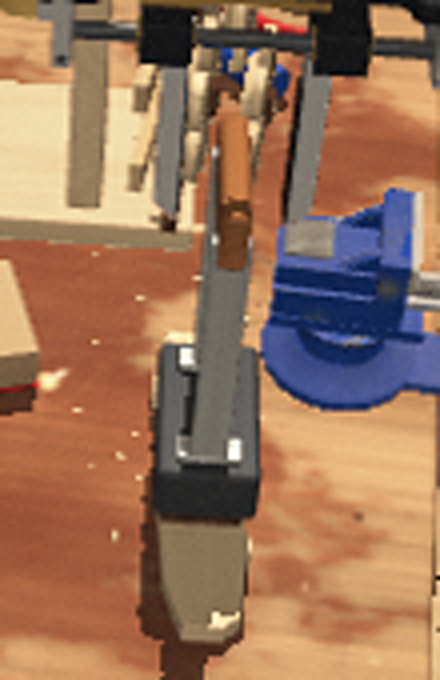

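Request:
arm_command(moves=[[[0.5,0,0,-1,0,0,0],[0.5,0,0,-2.5,0,0,0],[0.5,0,0,-4.5,0,0,0],[0.5,0,0,-7,0,0,0],[0.5,0,0,-10,0,0,0],[0.5,0,-3,-13,0,0,0],[0.5,0,-6,-15,0,0,0],[0.5,0,-9,-16,0,0,0]]])

```text
clock: 18.25
tool_pos: [0.3423, 0.069, 0.3577]
tool_rot: [[-0.09, 0.996, 0.004], [0.996, 0.09, -0.002], [-0.003, 0.004, -1.0]]
wrist_force: [0.8, 0.2, -0.6]
width: 0.497
```

Request:
arm_command(moves=[[[0.5,4.5,0,0,0,0,0],[0.5,9,0,0,0,0,0],[0.5,13,0,0,0,0,0],[0.5,17,0,0,0,0,0],[0.5,21,0,0,0,0,0],[0.5,25,0,0,0,0,0],[0.5,25,0,0,0,0,0]]])

```text
clock: 18.95
tool_pos: [0.3192, 0.322, 0.357]
tool_rot: [[-0.095, 0.995, 0.003], [0.995, 0.095, -0.0], [-0.0, 0.003, -1.0]]
wrist_force: [-0.3, 1.1, 0.1]
width: 0.499
```

```bash
python3 mv.py;python3 - <<'E'
from fit import *
d=snap("side","pics/s15.png")
d=snap("top","pics/t15.png"); overlay(d,[.4314,.0758,.088],boxlines(-.02,.02,-.03,.03,.012,.037)+weightlines(.037),"pics/t15c.png",235,240,110,80,7)
E
```

```text
t 18.95 p [0.3192 0.322  0.357 ] yawy 5.47 tilt z [ 3.e-03 -1.e-04 -1.e+00] F [-0.33  1.05  0.09] M [ 0.03 -0.09  0.03] w 0.499
```

View pics/s15.png

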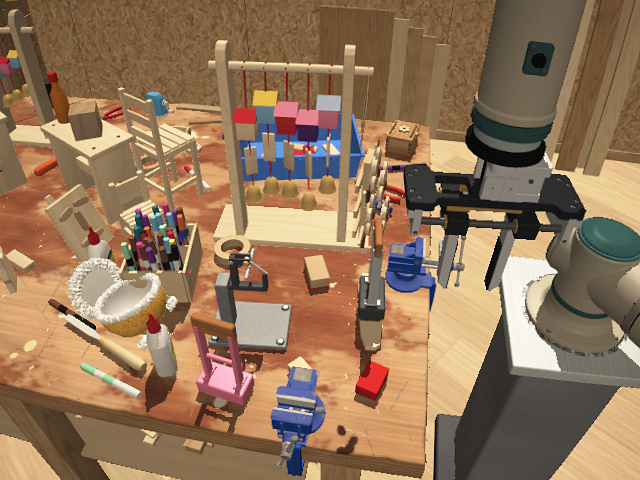

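View pics/t15c.png

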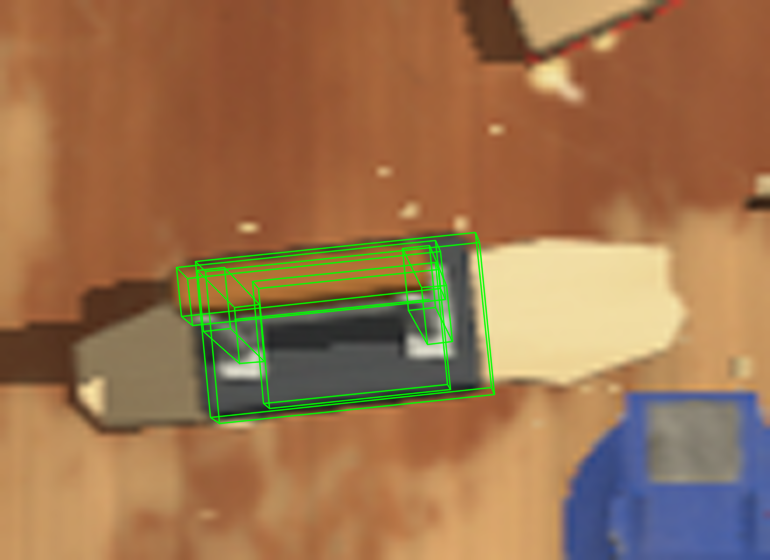

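```bash
python3 -c "
from workcell import ctrl
print(ctrl.job_done())"
```

```text
the job is handed in; nothing more can be done
None
```

I took the weight off the hook, set it on the dark block and handed the job in at about 19 s on the robot's clock. The hand-in gives no verdict.

- **Opening the keeper:** I gripped the weight by its wooden grip, raised it about 2 mm and pressed it back about 8 mm. The keeper saw about 12.7 N of push plus roughly 8 N of sliding drag, about 15 N in all against the 22 N limit.
- **Coming off the hook:** I lifted about 33 mm with the keeper pressed, then drew the weight off forwards. As the keeper let go, the weight rose to about 37 mm, close to the 38 mm where its block meets the arm. The readings showed no knock there, but the margin was thin.
- **Setting down:** I lowered it in 1 mm steps; my probing for contact loaded the block with about 10 N against the 40 N limit. I eased that off before opening the fingers.

**Last checks:**
- Both cameras show the weight standing upright on the block, its outline within about 2 mm of centre and its long side along the block's.
- The board's visible end is where it was in the first pictures. The block itself is hidden under the weight, so I could not check it directly.
- The side view shows nothing else moved, and the gripper is clear of everything.
- One disagreement: in the pictures taken while carrying, the far top edge of the weight's block sat about 3 pixels off my model. I put this down to its rounded edges.

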